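Press the upper cast home in the articulator while the resin sets

ROBOT

A 6-joint arm with a two-finger parallel gripper is mounted at the origin on the work surface. World frame = base frame: x ahead of the robot, y to its left, z up, the work surface at z = 0. Lengths are in mm, angles in rad, forces in N, time in s.
With the tool pointing down it reaches from about 350 to 850 mm from the base axis. Payload 8.1 kg.
Tool frame: the origin (TCP) lies on the centre line of the jaws, within the pads' length; the fingertips stand 14 mm ahead of it and the grasp point (between the pads) lies 5 mm behind it; z points along the fingers, y is the line along which they close (so a half turn about z gives the same grasp; the last joint's range is limited). The gripper opens to 93 mm and grips with 3 to 60 N. Pads are 15 mm wide; open, the fingers measure 128 mm over their backs; the gripper's body (75 mm by 188 mm) begins 65 mm behind the grasp point.
Start: joints at [-1.277, 0.13, 1.488, -0, 1.523, -0.085], TCP at [221.903, -557.462, 193.035] pointing down, gripper open.
Joint ranges: [-2.96, 2.96], [-0.89, 2.26], [0.02, 2.5], [-1.34, 4.48], [0, 2.73], [-2.66, 2.66]. Speed limits (rad/s): [2.39, 2.39, 2.79, 3.14, 3.14, 3.14].

INTERFACE

Orientations are given as a unit quaternion [x, y, z, w].
In Python, from cell import robot gives the robot as it stands.
- The arm moves only by the tool move_arm, never from a script. Its argument "deltas" is text: rows parted by semicolons, each of 6 numbers parted by spaces: the shift along the tool's x, y, z in units of 0.06 m (1.0 is 0.06 m), then the turn, a rotation vector about the tool's x, y, z in units of 0.1 rad (1.0 is 0.1 rad). A call has 1 to 10 rows; each row shifts and turns the commanded pose from where the row before left it, along the tool's axes as they then stand; what a row does not reach is not made up. A row lasts 1/8 s, in which the tool goes at most 62.5 mm and 10.7 degrees, less where a joint would pass 70% of its speed; a pose out of reach is approached as far as the arm can. A call with a number of a shift or a turn outside -1 to 1 is refused whole. A call with a gripper value outside its range is refused whole. "fingers" is the opening, from 0 (shut) to 1 (fully open), set as the call begins (left out, the last holds). The fingers move at their own pace and stop on an object; "grip_force" is the grip in N (left out, the last holds). Time passes only in rows, so rows that do not move let the fingers close. It gives the time, the measured TCP pose, the force, the opening and the grip force at its end, in the units of the state.
- robot.sense(): the state, without advancing time (a new reading comes with each control period).
- robot.grab_frame(name): name is "scene" or "top"; returns (picture, depth): 400x640x3 uint8, red, green, blue; 400x640 float32, mm along the optical axis (not along the pixel's ray), 0 where there is no reading.
- robot.calibration(name): a dict with "mtx" (3x3 intrinsics, pixels), "world_to_cam" (4x4, takes a point from world to camera coordinates). Camera axes: x right, y down, z forward; pixel columns grow to the right and rows downward; lengths in mm; the calibration is good to about 2 mm. A picture is of the moment at which its call begins. calibration takes no time and is no camera call.
- robot.job_done(): hands the job in; it is judged then, once.
Trained networks look in the newest picture that a camera, given by its name, has taken for a name from the list of things; names that differ only in an ending like _2 or _b are one class to them, and where a whole thing is asked for, a point or a joint stands for the part that bears it (a point fixed in the world has none). Each returns a list of dicts, best first, with "score" (0 to 1); they miss things now and then, are a little off and sometimes report something else, mostly with a low value. They report only what shows in the picture. A call takes as long as a camera call.
- robot.find_in(label, camera): "location" ([x, y, z] in mm, in world coordinates, good to about 4 mm: the middle of the surface that is visible of it).
The state is a dict: "clock": time; "joints": joint angles; "qvel": joint speeds; "effort": joint torques, N m; "eef_pos": TCP position; "orientation": TCP orientation; "wrist_force": force on the tool from outside, world axes, zero at the start; "ft_torque": the same for the moment, N m; "grip_width": finger opening in mm; "grip_force": force on a finger pad.
Only numpy, scipy, OpenCV 4.12 (cv2) and the standard library are available. Lean on these libraries where they do the work, as an engineer would, in place of code of your own. Each camera call takes 0.05 s, during which the arm holds its last target. There are 200 camera calls.

TASK

Stand the upper cast (the one resting teeth down) centred on the articulator's round sprung rest, still teeth down, its front teeth towards the articulator's front and its midline in line with it, and let go of it. Then swing the upper arm over and push its front down, so that the mounting disc presses the cast down on the sprung plunger until the stop screw is hard against its block, and finish while still holding the arm down there with the fingers, because the bonding resin has to set. Don't drop or bang the cast on the rest, and leave everything else on the bench where it is.

Things in the scene. Friction and masses are not known exactly. Their poses are not given: they have to be found in the camera images.
- articulator: Plain aluminium hinge articulator, 165 x 92 mm, 108 mm high closed, fixed to the bench. Origin: on the bench under the middle of its sprung rest. x runs from its front (-x) to its hinge (+x), z up. Frame 16 mm high; hinge posts at x = 70, y = +-31 mm (10 mm wide), 110 mm high; between them at x = 53 mm the block, 78 mm high, on which the stop screw lands.
- hinge (a point): middle of the arm's hinge axis, 70 mm behind (+x) and 100 mm above the articulator's origin; the axis runs along the articulator's y
- upper_arm (a joint): angle of the upper arm, rad: 0 = closed and level, stop screw hard on its block; grows as the front swings up and back about the hinge; 1.57 = upright, 2.1 = fully back. Starts at 1.8 to 2.05. The hinge is stiff (0.17 Nm of friction): the 0.22 kg arm stays where it is left.
- front_pad (a point): centre of the top face of the arm's round front pad (34 mm wide), 110 mm from the hinge axis: the place to push. The arm is a flat bar centred on the hinge axis, 8 mm thick, 24 mm wide, ending 127 mm from the axis; on its top, 17 mm from the axis, sits the brass head of the stop screw.
- disc_face (a point): centre of the lower face of the arm's dark steel mounting disc (50 mm diameter, 10 mm thick), 70 mm from the hinge axis; with the arm closed it faces down, 86 mm above the bench, straight over the rest
- plunger (a joint): how far the sprung plunger under the rest is pushed down, m: 0 = up, 0.009 = its limit. The spring gives 9 N at 0 and 0.9 N more per mm. With the cast on it and the arm at its stop it reads 0.007: 15 N on the cast, about 10 N at the arm's front pad plus hinge friction. Left alone, the spring lifts the arm off its stop.
- rest_top (a point): centre of the top face of the flat round steel rest, 60 mm diameter, 5 mm thick, on the sprung plunger; 59 mm above the bench when up, straight over the articulator's origin
- upper_cast: plaster cast standing teeth DOWN, flat base on top; 57 mm long (x), 58 mm wide (y), 34 mm high, about 0.16 kg. Origin: centre of its underside (tooth tips). The D-shaped base is its upper 19 mm: flat parallel sides (y = +-29 mm) from x = 0 to the straight heel at x = +28 mm; its round front with the front teeth points to -x.
- cast_front (a point): foremost point of the cast's base at its top edge: x = -28.5 mm, 34 mm above the cast's underside
- lower_cast: bystander: the other plaster cast, same D-shaped base but teeth UP, 57 x 58 x 34 mm; origin at the centre of its underside
- resin_bottle: bystander: short white plastic bottle, 42 mm diameter, 82 mm high; origin at the centre of its underside
- liquid_bottle: bystander: grey plastic bottle with a paper label, 40 mm diameter, 105 mm high; origin at the centre of its underside
- amber_bowl: bystander: amber glass bowl, 124 mm diameter, 45 mm high; origin at the centre of its underside
- spare_disc: bystander: spare steel mounting disc lying flat, 50 mm diameter, 10 mm thick; origin at the centre of its underside
- wax_knife: bystander: wax knife with dark wooden handle, 160 mm long, lying flat along its own x; origin under its middle
- plaster_cup: bystander: black rubber mixing cup, 68 mm diameter, 60 mm high; origin at the centre of its underside

How it is judged:
By the outcome, as a careful person would: the job done as asked, in the order asked, and still so for the second after the job is handed in, while the arm keeps its last pose, push and grip.
It also fails if it takes over 61 s, if anything falls off the work surface, if the arm or the gripper's body presses on something with over 40 N, if the wrist force passes 120 N, or if a joint passes its speed limit or range.

## Working session

There is one attempt and no reset: what is moved stays moved. The work goes in short steps, Python scripts to look and compute and a tool call to move; the robot and the scene stay as the last step left them, time stands still between calls to the robot, and variables do not carry over. Pictures are saved under pics/ and viewed, at most 10 in all, crops included, and the job is handed in when it is done.

Besides the shell and the picture viewer there is one more tool, called after ">>>" as a command line: name --argument value ..., lists and objects as JSON in quotes. move_arm: Moves the arm, as the interface text tells. Its arguments: {"type":"object","properties":{"deltas":{"type":"string"},"fingers":{"type":"number"},"grip_force":{"type":"number"}},"required":["deltas"]}

```bash
ls; mkdir -p pics
python3 - <<'E'
from cell import robot
import cv2,numpy as np
for n in("scene","top"):
    p,d=robot.grab_frame(n); cv2.imwrite(f"pics/{n}0.png",p[:,:,::-1]); np.savez(f"{n}0.npz",p=p,d=d)
    c=robot.calibration(n); print(n,c["mtx"].round(1).tolist(),c["world_to_cam"].round(3).tolist())
for l in("upper_cast","articulator","rest_top","front_pad","hinge","disc_face","cast_front","lower_cast"):
    for n in("scene","top"):
        print(l,n,[(r["score"],np.round(r["location"]).tolist()) for r in robot.find_in(l,n)[:2]])
print(robot.sense())
E
```

```text
pics
scene [[436.7, 0.0, 312.5], [0.0, 436.7, 201.1], [0.0, 0.0, 1.0]] [[-0.265, 0.964, 0.017, 186.671], [0.755, 0.218, -0.619, -384.358], [-0.6, -0.151, -0.785, 1330.281], [0.0, 0.0, 0.0, 1.0]]
top [[472.0, 0.0, 321.8], [0.0, 472.0, 203.2], [0.0, 0.0, 1.0]] [[-0.0, -1.0, 0.013, -32.232], [-0.995, -0.001, -0.099, 590.604], [0.099, -0.013, -0.995, 1330.61], [0.0, 0.0, 0.0, 1.0]]
upper_cast scene [(0.73, [556.0, -167.0, 41.0])]
upper_cast top [(0.91, [547.0, -171.0, 33.0])]
articulator scene [(0.93, [545.0, 278.0, 58.0])]
articulator top [(0.79, [534.0, 285.0, 61.0])]
rest_top scene [(0.85, [523.0, 238.0, 57.0])]
rest_top top [(0.59, [521.0, 234.0, 60.0])]
front_pad scene [(0.92, [566.0, 310.0, 168.0])]
front_pad top [(0.68, [553.0, 317.0, 169.0]), (0.29, [498.0, 8.0, 18.0])]
hinge scene [(0.58, [547.0, 280.0, 60.0]), (0.23, [560.0, -170.0, 35.0])]
hinge top [(0.73, [534.0, 286.0, 58.0])]
disc_face scene [(0.62, [565.0, 316.0, 171.0]), (0.58, [526.0, 234.0, 58.0])]
disc_face top [(0.64, [554.0, 317.0, 168.0]), (0.57, [545.0, -167.0, 37.0])]
cast_front scene [(0.67, [556.0, -169.0, 30.0
[... 207 characters left out ...]
ck': 0.9, 'joints': array([-1.27738991e+00,  1.30372029e-01,  1.48820666e+00, -2.16380247e-05,
        1.52298924e+00, -8.53961094e-02]), 'qvel': array([ 0.00273199,  0.00075196, -0.00116611,  0.00044542,  0.00027564,
       -0.0011581 ]), 'effort': array([ 6.27038226e-04, -5.59749520e+01, -4.92060292e+01,  7.67049543e-02,
        2.24649027e-02, -2.05463516e-05]), 'eef_pos': array([ 221.90199706, -557.46660724,  193.0482803 ]), 'orientation': array([ 9.82117038e-01,  1.88271407e-01, -9.46490755e-06,  1.34167344e-05]), 'wrist_force': array([ 0.14501486, -0.09342983, -0.56193658]), 'ft_torque': array([ 0.00064457, -0.01735529, -0.01946611]), 'grip_force': 0.0, 'grip_width': 92.87489814450453}
```

View pics/scene0.png

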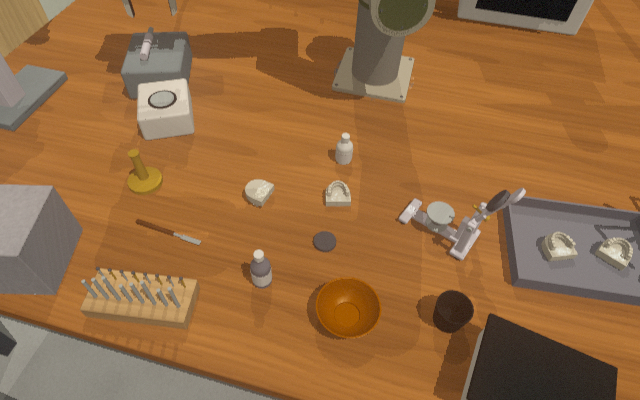

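View pics/top0.png

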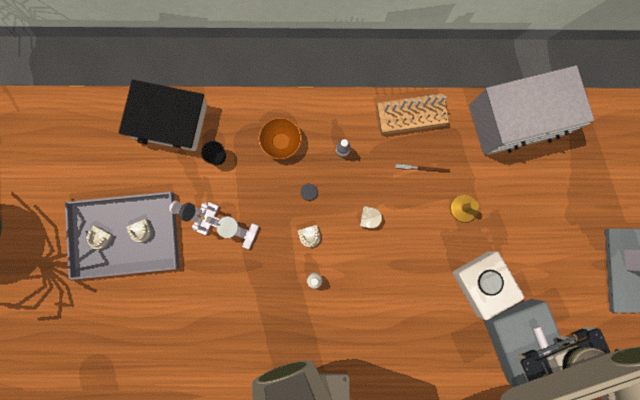

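```bash
cat > h.py <<'E'
import numpy as np,cv2
from cell import robot
def cloud(n,f=None):
    p,d=robot.grab_frame(n) if f is None else (np.load(f)["p"],np.load(f)["d"])
    c=robot.calibration(n);K=c["mtx"];T=np.linalg.inv(c["world_to_cam"])
    v,u=np.mgrid[:400,:640]
    P=np.stack([(u-K[0,2])/K[0,0]*d,(v-K[1,2])/K[1,1]*d,d,np.ones_like(d)],-1)@T.T
    P=P[...,:3]; P[d==0]=np.nan
    return p,P
def near(P,c,r,z0,z1):
    return (np.hypot(P[...,0]-c[0],P[...,1]-c[1])<r)&(P[...,2]>z0)&(P[...,2]<z1)
E
python3 - <<'E'
from h import *
for n in("scene","top"):
    p,P=cloud(n,n+"0.npz"); c=(548,-170)
    m=near(P,c,45,28,42); Q=P[m]; r=cv2.minAreaRect(Q[:,:2].astype(np.float32))
    print(n,"cast",m.sum(),Q.mean(0).round(1),np.median(Q[:,2]),r)
    b=near(P,(550,-230),20,-20,20);print("bench z",np.median(P[b][:,2]))
    m=near(P,(522,236),40,53,66); Q=P[m]; 
    print("rest",m.sum(),Q.mean(0).round(1),np.median(Q[:,2]),cv2.minAreaRect(Q[:,:2].astype(np.float32)))
    m=near(P,(545,300),90,95,125); Q=P[m]
    print("posts",Q.round().astype(int).tolist() if len(Q)<90 else len(Q))
    m=near(P,(550,310),110,125,260); Q=P[m]
    print("arm",len(Q),Q.min(0).round(),Q.max(0).round(),Q.mean(0).round(1))
ims=[]
for n,(x,y) in(("scene",(259,191)),("top",(371,217)),("scene",(460,220)),("top",(215,225))):
    p=np.load(n+"0.npz")["p"];k=25 if x in(259,371) else 62
    ims.append(cv2.resize(p[y-k:y+k,x-k:x+k,::-1],(300,300) ,interpolation=2))
cv2.imwrite("pics/crop.png",np.vstack([np.hstack(ims[:2]),np.hstack(ims[2:])]))
E
```

```text
scene cast 473 [ 553.  -171.4   33.8] 33.95154040046066 ((551.08740234375, -175.33421325683594), (58.302154541015625, 59.5779914855957), 82.45914459228516)
bench z 0.32071026028904726
rest 510 [523.6 232.9  58.8] 58.835704904411614 ((522.2286376953125, 232.97250366210938), (59.146854400634766, 58.69732666015625), 29.69890594482422)
posts 298
arm 565 [531. 280. 125.] [582. 347. 218.] [564.5 318.4 178.6]
top cast 350 [ 548.7 -169.4   34.3] 33.96573674653973 ((549.3063354492188, -171.7165069580078), (56.402099609375, 58.04716110229492), 83.27803039550781)
bench z 0.43649152741602393
rest 356 [520.2 234.8  59.6] 59.726104733601574 ((520.4502563476562, 235.1630859375), (58.824745178222656, 56.2147331237793), 89.59894561767578)
posts 202
arm 411 [530. 282. 126.] [578. 350. 221.] [555.7 321.3 180.1]
```

View pics/crop.png

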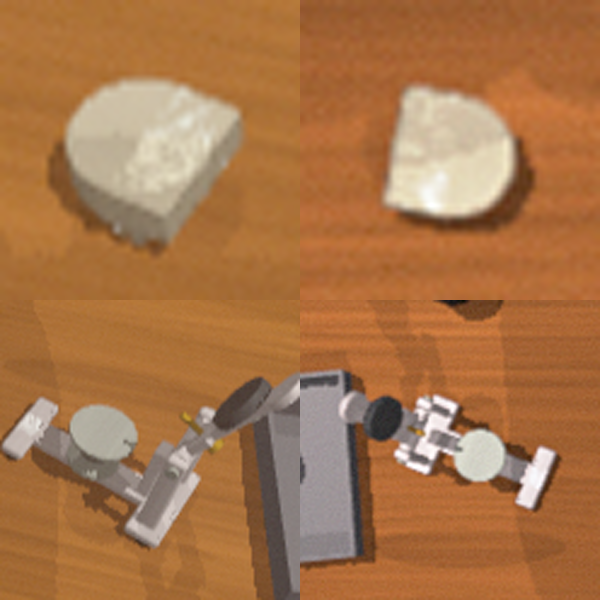

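```bash
cat >> h.py <<'E'
from scipy.optimize import minimize
t=np.linspace(np.pi/2,3*np.pi/2,40)
D=np.vstack([[28,-29],[28,29],np.c_[28.5*np.cos(t),29*np.sin(t)]])
c_=np.linspace(0,2*np.pi,60);C=30*np.c_[np.cos(c_),np.sin(c_)]
def fit(n,P,shape,z,x0,zlo,zhi,yaw=True,R=48):
    "fit flat outline at height z to the depth mask; x0=(x,y,yaw)"
    c=robot.calibration(n);m=near(P,x0[:2],R,zlo,zhi).astype(np.uint8)
    v,u=np.nonzero(m);a,b=u.min()-5,v.min()-5;S=8
    M=cv2.resize(m[b:v.max()+6,a:u.max()+6]*255,None,fx=S,fy=S,interpolation=1).astype(float)
    def f(q):
        w=q[2] if yaw else 0
        Rm=np.array([[np.cos(w),-np.sin(w)],[np.sin(w),np.cos(w)]])
        X=np.c_[shape@Rm.T+q[:2],np.full(len(shape),z),np.ones(len(shape))]@c["world_to_cam"].T
        uv=X[:,:3]@c["mtx"].T;uv=uv[:,:2]/uv[:,2:]
        g=np.zeros(M.shape,np.uint8)
        cv2.fillPoly(g,[np.round(((uv-[a,b]+.5)*S-.5)*16).astype(np.int32)],255,cv2.LINE_AA,4)
        return np.abs((M>127)*255-g.astype(float)).sum()/255/S/S
    x0=np.array(x0,float);best=None
    for k in range(3):
        s=np.vstack([x0,x0+[4,0,0],x0+[0,4,0],x0+[0,0,.15]])
        r=minimize(f,x0,method="Nelder-Mead",options=dict(initial_simplex=s,xatol=.01,fatol=.01));x0=r.x
    return r.x,r.fun,m.sum()
E
python3 - <<'E'
from h import *
for n in("scene","top"):
    p,P=cloud(n,n+"0.npz")
    x,f,k=fit(n,P,D,34,(549,-171,1.4),31.5,40);print(n,"cast",x.round(2),round(f,1),k)
    x,f,k=fit(n,P,C,59,(521,235,0),54,66,False,38);print("rest",x.round(2),round(f,1),k)
    m=near(P,(547,300),60,106,114);Q=P[m];print("post tops",m.sum(),Q.mean(0).round(1),cv2.minAreaRect(Q[:,:2].astype(np.float32)))
    m=near(P,(555,318),60,140,260);Q=P[m];print("arm yaw from rest",np.degrees(np.arctan2(*(Q.mean(0)-x)[[1,0]])) if 0 else np.degrees(np.arctan2(Q[:,1].mean()-x[1],Q[:,0].mean()-x[0])))
    # frame-level points 10..22
    m=near(P,(521,235),115,11,22);Q=P[m];print("frame",m.sum(),cv2.minAreaRect(Q[:,:2].astype(np.float32)))
    m=near(P,(521,235),150,11,240);e=Q[:,:2]-x[:2];
    for w in range(60,77,2):
        d=np.array([np.cos(np.radians(w)),np.sin(np.radians(w))]);s=e@d;l=e@[-d[1],d[0]]
        F=s<-35; print(w,s[F].min().round(1) if F.any() else None,l[F].min().round(1),l[F].max().round(1),np.std(s[F]).round(2),end=' | ')
    print()
E
```

```text
scene cast [ 550.63 -174.49    1.39] 23.0 434
rest [5.2325e+02 2.3272e+02 1.1000e-01] 24.5 509
post tops 146 [556.2 294.2 108.9] ((551.0558471679688, 302.733642578125), (27.881380081176758, 72.86709594726562), 67.01551818847656)
arm yaw from rest 64.52959636376247
frame 908 ((524.5738525390625, 238.80105590820312), (162.8411102294922, 93.06710052490234), 67.50914764404297)
60 -77.4 -47.3 30.3 10.54 | 62 -76.6 -45.0 32.5 10.46 | 64 -76.2 -42.7 34.7 10.4 | 66 -75.6 -40.3 36.9 10.56 | 68 -75.4 -37.9 39.0 10.56 | 70 -76.1 -35.4 41.0 10.53 | 72 -76.7 -32.9 43.0 10.51 | 74 -77.4 -30.5 45.0 10.6 | 76 -78.2 -28.0 47.2 10.76 | 
top cast [ 548.6  -172.15    1.38] 63.0 295
rest [520.14 235.08  -0.  ] 22.5 347
post tops 108 [545.5 298.4 109.5] ((545.7360229492188, 298.6568603515625), (19.104732513427734, 77.07833099365234), 68.30754089355469)
arm yaw from rest 67.64228871436252
frame 505 ((511.6446838378906, 234.23175048828125), (185.66421508789062, 96.39498138427734), 64.09637451171875)
60 -101.0 -45.5 48.4 10.72 | 62 -99.3 -43.3 51.9 10.61 | 64 -97.4 -41.0 55.3 10.52 | 66 -95.4 -38.7 58.7 10.57 | 68 -93.3 -36.4 62.0 10.54 | 70 -91.1 -34.0 65.2 10.44 | 72 -88.8 -31.7 68.3 10.46 | 74 -86.3 -29.5 71.4 10.52 | 76 -83.8 -27.3 74.3 10.51 |
```

>>> move_arm --deltas "0 0 0 0 0 -1;0 0 0 0 0 -1;0 0 0 0 0 -1;0 0 0 0 0 -1;0 0 0 0 0 -1;0 0 0 0 0 -1;0 0 0 0 0 -1;0 0 0 0 0 -1;0 0 0 0 0 -1;0 0 0 0 0 -1" --fingers 1

```text
clock: 2.15
eef_pos: [221.9, -557.5, 193.1]
orientation: [0.771, 0.637, -0.0, 0.0]
wrist_force: [-0.2, 0.5, 1.0]
grip_width: 93.3
grip_force: 0.0
```

```bash
cat >> h.py <<'E'
from scipy.spatial.transform import Rotation as Ro
def go(x,y,z,yaw):
    "total shift (units of 60 mm) and turn (units of .1) in tool axes, turn first, tool kept down"
    s=robot.sense();R=Ro.from_quat(s["orientation"])
    G=Ro.from_euler("z",yaw)*Ro.from_euler("x",np.pi)
    print("t",s["clock"],"tcp",s["eef_pos"].round(1),"F",s["wrist_force"].round(1),"w",round(s["grip_width"],1),"gf",s["grip_force"])
    dd=np.array([x,y,z])-s["eef_pos"]
    print("shift in goal axes",(G.inv().apply(dd)/60).round(3),"in present axes",(R.inv().apply(dd)/60).round(3),"turn",((R.inv()*G).as_rotvec()/.1).round(3))
E
python3 -c "
from h import *
go(551.3,-164.5,100,1.385)"
```

```text
t 2.15 tcp [ 221.9 -557.5  193.1] F [-0.2  0.5  1. ] w 93.3 gf 0.0
shift in goal axes [7.451 4.186 1.551] in present axes [7.463 4.164 1.551] turn [ 0.    0.   -0.03]
```

>>> move_arm --deltas ".4 .2 0 0 0 0;.8 .45 0 0 0 0;.85 .5 0 0 0 0;.85 .5 0 0 0 0;.85 .5 0 0 0 0;.85 .5 0 0 0 0;.85 .5 0.2 0 0 0;.85 .5 0.3 0 0 0;.75 .4 .5 0 0 0;.4 .13 .55 0 0 -.03"

```text
clock: 3.4
eef_pos: [555.3, -164.3, 99.7]
orientation: [0.77, 0.638, 0.001, 0.001]
wrist_force: [0.2, -0.4, -0.2]
grip_width: 92.9
grip_force: 0.0
```

```bash
python3 -c "
from h import *
go(551.3,-164.5,20,1.385)
# cast fits again, rig clear?
"
```

```text
t 3.4 tcp [ 555.3 -164.3   99.7] F [ 0.2 -0.4 -0.2] w 92.9 gf 0.0
shift in goal axes [-0.016 -0.065  1.329] in present axes [-0.016 -0.067  1.329] turn [ 0.017 -0.001 -0.009]
```

>>> move_arm --deltas "-.016 -.067 .2 0 0 0;0 0 .3 0 0 0;0 0 .3 0 0 0;0 0 .3 0 0 0;0 0 .16 0 0 0;0 0 .07 0 0 0;0 0 0 0 0 0"

```text
clock: 4.28
eef_pos: [549.4, -166.8, 20.3]
orientation: [0.771, 0.637, 0.0, 0.0]
wrist_force: [0.0, 0.1, -0.6]
grip_width: 93.1
grip_force: 0.0
```

>>> move_arm --deltas "0 0 0 0 0 0;0 0 0 0 0 0;0 0 0 0 0 0;0 0 0 0 0 0;0 0 0 0 0 0;0 0 0 0 0 0" --fingers 0 --grip_force 15

```text
clock: 5.03
eef_pos: [549.3, -166.7, 20.2]
orientation: [0.771, 0.637, 0.0, -0.0]
wrist_force: [-0.1, 0.1, 1.1]
grip_width: 37.9
grip_force: 0.0
```

Run:
```python
from h import *
go(551.3,-164.5,20,1.385)
ims=[]
for n,(x,y) in(("scene",(259,191)),("top",(371,217))):
    p,P=cloud(n); ims.append(cv2.resize(p[y-50:y+50,x-50:x+50,::-1],(400,400),interpolation=2))
cv2.imwrite("pics/g1.png",np.hstack(ims))
go(551.3,-164.5,20,1.385)
```

```text
t 5.025 tcp [ 549.3 -166.7   20.2] F [-0.1  0.1  1.1] w 37.9 gf 0.0
shift in goal axes [0.043 0.027 0.004] in present axes [0.043 0.027 0.004] turn [-0.    -0.    -0.032]
t 5.125 tcp [ 549.3 -166.7   20.2] F [0.1 0.5 0.3] w 29.9 gf 0.0
shift in goal axes [0.043 0.026 0.004] in present axes [0.043 0.026 0.004] turn [ 0.    -0.    -0.032]
```

View pics/g1.png

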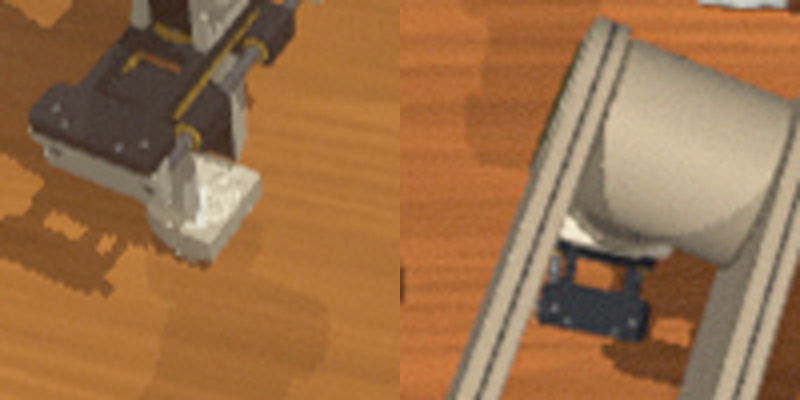

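Run:
```python
from h import *
p,P=cloud("scene")
for v in range(176,210,3):
    print(v,[(u,*P[v,u].round().astype(int).tolist()) for u in range(246,276,4)])
print(robot.sense()["grip_width"],robot.sense()["grip_force"])
```

```text
176 [(246, 632, -156, 172), (250, 630, -148, 173), (254, 606, -151, 146), (258, 600, -145, 142), (262, 595, -139, 138), (266, 534, -156, 66), (270, 476, -171, -1), (274, 475, -161, 0)]
179 [(246, 638, -153, 172), (250, 633, -148, 167), (254, 613, -149, 146), (258, 567, -161, 91), (262, 533, -167, 51), (266, 534, -157, 55), (270, 486, -167, 0), (274, 483, -158, -1)]
182 [(246, 645, -150, 172), (250, 633, -148, 159), (254, 581, -165, 95), (258, 569, -162, 83), (262, 528, -171, 34), (266, 536, -157, 48), (270, 496, -164, 1), (274, 492, -155, -1)]
185 [(246, 646, -151, 163), (250, 635, -148, 152), (254, 580, -166, 84), (258, 569, -162, 72), (262, 535, -168, 33), (266, 534, -159, 34), (270, 531, -150, 34), (274, 504, -151, 2)]
188 [(246, 637, -157, 143), (250, 637, -148, 145), (254, 581, -167, 74), (258, 573, -161, 68), (262, 545, -165, 34), (266, 542, -156, 33), (270, 542, -146, 36), (274, 514, -148, 4)]
191 [(246, 637, -158, 133), (250, 640, -148, 139), (254, 578, -169, 60), (258, 572, -163, 55), (262, 553, -162, 33), (266, 551, -153, 34), (270, 546, -145, 31), (274, 520, -146, 1)]
194 
[... 384 characters left out ...]
0, 578, -183, 23), (254, 580, -172, 29), (258, 581, -161, 34), (262, 578, -153, 34), (266, 564, -149, 18), (270, 549, -146, 1), (274, 546, -137, 0)]
203 [(246, 572, -197, 0), (250, 569, -188, -1), (254, 580, -173, 18), (258, 581, -162, 24), (262, 582, -152, 28), (266, 561, -152, 2), (270, 557, -143, 1), (274, 554, -134, 0)]
206 [(246, 580, -194, 0), (250, 578, -185, 1), (254, 574, -177, -1), (258, 572, -168, -1), (262, 583, -152, 18), (266, 569, -149, 2), (270, 565, -141, 0), (274, 564, -131, 3)]
209 [(246, 589, -190, 1), (250, 584, -183, -2), (254, 582, -174, -1), (258, 580, -165, -1), (262, 578, -155, 0), (266, 575, -147, 0), (270, 575, -137, 3), (274, 570, -129, -1)]
25.80726283277225 0.0
```

>>> move_arm --deltas "0 0 0 0 0 0;0 0 0 0 0 0;0 0 0 0 0 0;0 0 0 0 0 0;0 0 0 0 0 0;0 0 0 0 0 0" --fingers 1

```text
clock: 5.92
eef_pos: [549.3, -166.8, 20.3]
orientation: [0.771, 0.637, 0.0, 0.0]
wrist_force: [0.4, 0.4, 0.2]
grip_width: 81.1
grip_force: 0.0
```

Run:
```python
from h import *
p,P=cloud("scene"); go(551.3,-164.5,20,1.385)
m=near(P,(549,-166),130,8,400)
print(np.histogram(P[m][:,2],bins=np.arange(8,300,10)))
cv2.imwrite("pics/g2.png",cv2.resize(p[130:230,200:300,::-1],(600,600),interpolation=2))
for v in range(170,225,3):
    print(v,[(u,*P[v,u].round().astype(int).tolist()) for u in range(238,262,3)])
```

```text
t 5.975 tcp [ 549.3 -166.7   20.3] F [-0.1 -0.6 -0.1] w 84.8 gf 0.0
shift in goal axes [0.043 0.026 0.004] in present axes [0.043 0.026 0.004] turn [ 0.    -0.    -0.032]
(array([ 12,  60, 321,   6,  43,  49,  57,  42,  25,  13,   9,  11, 103,
       273, 344, 254, 957, 114,  70,  22,  56, 144, 200,  11, 215, 172,
       213, 180, 199]), array([  8,  18,  28,  38,  48,  58,  68,  78,  88,  98, 108, 118, 128,
       138, 148, 158, 168, 178, 188, 198, 208, 218, 228, 238, 248, 258,
       268, 278, 288, 298]))
170 [(238, 623, -175, 174), (241, 619, -171, 171), (244, 618, -165, 173), (247, 616, -159, 172), (250, 613, -154, 170), (253, 599, -155, 155), (256, 596, -150, 153), (259, 590, -146, 149)]
173 [(238, 629, -173, 173), (241, 628, -167, 173), (244, 626, -162, 173), (247, 623, -157, 171), (250, 623, -151, 173), (253, 605, -153, 154), (256, 605, -147, 155), (259, 600, -142, 151)]
176 [(238, 637, -170, 173), (241, 636, -164, 174), (244, 634, -158, 174), (247, 632, -153, 173), (250, 629, -149, 171), (253, 614, -150, 155), (256, 612, -144, 154), (259, 604, -141, 147)]
179 [(238, 642, -168
[... 2257 characters left out ...]
06, -189, 0), (247, 605, -182, 2), (250, 603, -175, 2), (253, 600, -169, -1), (256, 598, -163, 0), (259, 596, -156, 0)]
218 [(238, 618, -199, 1), (241, 616, -192, 1), (244, 616, -185, 3), (247, 613, -179, 1), (250, 612, -172, 2), (253, 610, -165, 3), (256, 607, -160, 1), (259, 605, -153, 1)]
221 [(238, 626, -195, 1), (241, 624, -189, 0), (244, 621, -183, 0), (247, 619, -177, -1), (250, 616, -171, -3), (253, 617, -163, 1), (256, 615, -157, 1), (259, 614, -150, 3)]
224 [(238, 633, -193, 0), (241, 632, -186, 2), (244, 631, -179, 3), (247, 629, -173, 2), (250, 627, -167, 1), (253, 624, -161, 0), (256, 622, -154, 0), (259, 623, -147, 4)]<stdin>:7: RuntimeWarning: invalid value encountered in cast
```

View pics/g2.png

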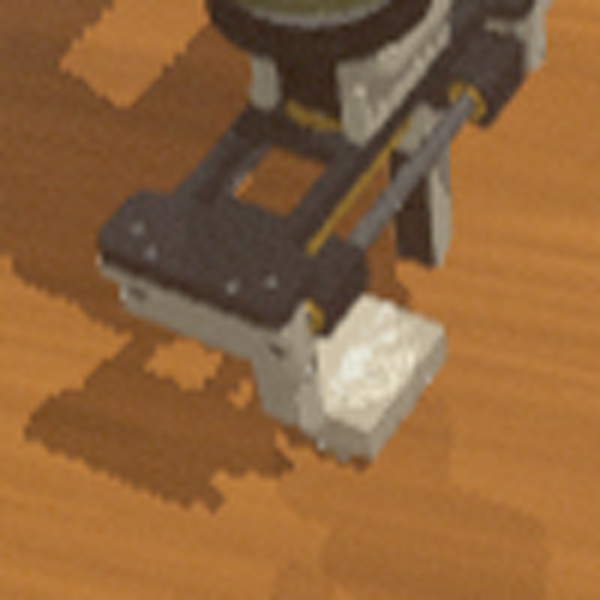

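The fingertips show at z≈48 mm in depth data although the reported TCP z is 20 (expected tip 6): the reported height is about 42 mm low; x and y agree. I'll go down in part and re-measure.

>>> move_arm --deltas ".043 .026 .1 0 0 -.03;0 0 .15 0 0 0;0 0 .15 0 0 0;0 0 .1 0 0 0;0 0 0 0 0 0;0 0 0 0 0 0"

```text
clock: 6.72
eef_pos: [551.5, -164.6, -9.6]
orientation: [0.77, 0.638, 0.0, 0.0]
wrist_force: [0.3, -0.3, -0.0]
grip_width: 92.9
grip_force: 0.0
```

Run:
```python
from h import *
p,P=cloud("scene"); go(551.3,-164.5,-20,1.385)
m=near(P,(604,-175),22,6,300)&(P[...,0]>592)
for v in sorted(set(np.nonzero(m)[0])): print(v,P[v][m[v]].mean(0).round(0),m[v].sum())
```

```text
t 6.775 tcp [ 551.6 -164.6   -9.4] F [ 0.  -0.2  1.2] w 93.1 gf 0.0
shift in goal axes [ 0.001 -0.005  0.177] in present axes [ 0.001 -0.005  0.177] turn [ 0.006  0.001 -0.003]
111 [ 592. -164.  299.] 2
112 [ 593. -166.  296.] 5
113 [ 593. -161.  295.] 2
114 [ 593. -165.  292.] 1
115 [ 592. -169.  288.] 2
116 [ 592. -164.  287.] 2
117 [ 593. -162.  286.] 4
118 [ 592. -164.  283.] 5
119 [ 593. -164.  280.] 4
121 [ 592. -165.  275.] 3
122 [ 593. -166.  273.] 2
123 [ 593. -162.  272.] 4
124 [ 593. -167.  268.] 2
125 [ 593. -165.  266.] 3
126 [ 593. -168.  263.] 2
127 [ 593. -160.  263.] 2
128 [ 592. -164.  259.] 2
129 [ 592. -165.  256.] 4
130 [ 593. -165.  254.] 2
131 [ 592. -166.  251.] 3
132 [ 593. -165.  249.] 4
133 [ 593. -168.  246.] 3
134 [ 592. -164.  244.] 2
135 [ 592. -173.  239.] 2
136 [ 593. -167.  239.] 6
137 [ 593. -168.  236.] 10
138 [ 593. -165.  235.] 9
139 [ 593. -163.  232.] 4
140 [ 593. -161.  230.] 2
141 [ 593. -167.  226.] 8
142 [ 593. -164.  225.] 7
143 [ 594. -164.  223.] 9
144 [ 594. -162.  220.] 6
145 [ 592. -158.  217.] 1
168 [ 593. -192.  144.] 2
169 [ 595. -191.  142.] 4
170 [ 598. -192.  143.] 6
171 [ 599. -192.  141.] 6
172 [ 601. -187.  142.] 7
173 [ 602. -183.  141.] 8
174 [ 604. -179.  141.] 8
175 [ 604. -180.  138.] 9
176 [ 608. -179.  139.] 12
177 [ 610. -178.  139.] 14
178 [ 613. -175.  139.] 16
179 [ 616. -172.  141.] 16
180 [ 620. -170.  143.] 14
181 [ 623. -170.  143.] 12
182 [ 618. -161.  138.] 3
200 [ 613. -183.   66.] 1
201 [ 613. -180.   63.] 4
202 [ 613. -177.   61.] 5
203 [ 611. -174.   57.] 8
204 [ 610. -172.   52.] 11
205 [ 610. -173.   48.] 11
206 [ 610. -172.   46.] 10
207 [ 611. -172.   43.] 10
208 [ 610. -173.   37.] 10
209 [ 610. -173.   34.] 10
210 [ 608. -172.   29.] 10
211 [ 609. -169.   27.] 8
212 [ 608. -168.   23.] 4
```

>>> move_arm --deltas "0 0 .08 0 0 0;0 0 .07 0 0 0;0 0 .05 0 0 0;0 0 0 0 0 0"

```text
clock: 7.28
eef_pos: [550.9, -164.3, -22.2]
orientation: [0.77, 0.638, -0.0, -0.0]
wrist_force: [-0.7, -0.1, 0.2]
grip_width: 93.3
grip_force: 0.0
```

>>> move_arm --deltas "0 0 0 0 0 0;0 0 0 0 0 0;0 0 0 0 0 0;0 0 0 0 0 0;0 0 0 0 0 0;0 0 0 0 0 0" --fingers 0 --grip_force 15

```text
clock: 8.02
eef_pos: [551.4, -164.5, -21.6]
orientation: [0.77, 0.638, 0.0, 0.0]
wrist_force: [0.8, 1.0, 0.7]
grip_width: 57.8
grip_force: 15.0
```

>>> move_arm --deltas "0 0 -.1 0 0 0;0 0 -.2 0 0 0;0 0 -.3 0 0 0;0 0 -.4 0 0 0;0 0 -.35 0 0 0;0 0 -.2 0 0 0;0 0 -.1 0 0 0" --grip_force 20

```text
clock: 8.9
eef_pos: [551.8, -164.7, 78.6]
orientation: [0.77, 0.638, 0.0, 0.001]
wrist_force: [-0.9, 0.3, -1.8]
grip_width: 58.4
grip_force: 20.0
```

Run:
```python
from h import *
go(525.1,242.2,75,1.185)
```

```text
t 8.9 tcp [ 551.8 -164.7   78.6] F [-0.9  0.3 -1.8] w 58.4 gf 19.999543726444244
shift in goal axes [ 6.116 -2.964  0.06 ] in present axes [ 6.583 -1.692  0.055] turn [0.016 0.002 1.998]
```

>>> move_arm --deltas "0 0 0 0 0 .4;0 0 0 0 0 .6;0 0 0 0 0 .6;0 0 0 0 0 .4;.2 -.1 0 0 0 0;.4 -.2 0 0 0 0;.5 -.25 0 0 0 0;.5 -.25 0 0 0 0;.5 -.25 0 0 0 0;.5 -.25 0 0 0 0"

```text
clock: 10.15
eef_pos: [536.9, 11.3, 76.9]
orientation: [0.829, 0.559, -0.0, -0.0]
wrist_force: [-0.2, -0.2, -0.8]
grip_width: 57.9
grip_force: 20.0
```

>>> move_arm --deltas ".5 -.25 0 0 0 0;.5 -.25 0 0 0 0;.5 -.25 0 0 0 0;.5 -.25 0 0 0 0;.5 -.2 0 0 0 0;.4 -.2 0 0 0 0;.3 -.15 0 0 0 0;.2 -.1 0 0 0 0;.1 0 0 0 0 0;0 0 0 0 0 0"

```text
clock: 11.4
eef_pos: [525.4, 241.0, 77.2]
orientation: [0.83, 0.558, -0.0, 0.0]
wrist_force: [-0.0, -0.5, -1.3]
grip_width: 57.6
grip_force: 20.0
```

Run:
```python
from h import *
go(525.1,242.2,75,1.185)
for n in("scene","top"):
    p,P=cloud(n)
    print(n,[(r["score"],np.round(r["location"])) for r in robot.find_in("upper_cast",n)[:2]])
    m=near(P,(525,242),60,80,150)
    print(m.sum(),np.histogram(P[m][:,2],bins=np.arange(80,151,5)))
    if n=="scene": cv2.imwrite("pics/h1.png",cv2.resize(p[140:280,380:540,::-1],(800,700)[:2],interpolation=2)[:600])
```

```text
t 11.4 tcp [525.4 241.   77.2] F [-0.  -0.5 -1.3] w 57.6 gf 19.99966263771057
shift in goal axes [ 0.016 -0.011  0.037] in present axes [ 0.016 -0.011  0.037] turn [ 0.002  0.002 -0.002]
scene []
202 (array([ 0,  0,  0,  2, 12, 46, 14, 37, 33, 25, 18, 15,  0,  0]), array([ 80,  85,  90,  95, 100, 105, 110, 115, 120, 125, 130, 135, 140,
       145, 150]))
top [(0.43, array([519., 213., 129.]))]
123 (array([ 0,  0,  0,  0,  0,  0,  1,  6,  6,  9, 66, 35,  0,  0]), array([ 80,  85,  90,  95, 100, 105, 110, 115, 120, 125, 130, 135, 140,
       145, 150]))
```

View pics/h1.png

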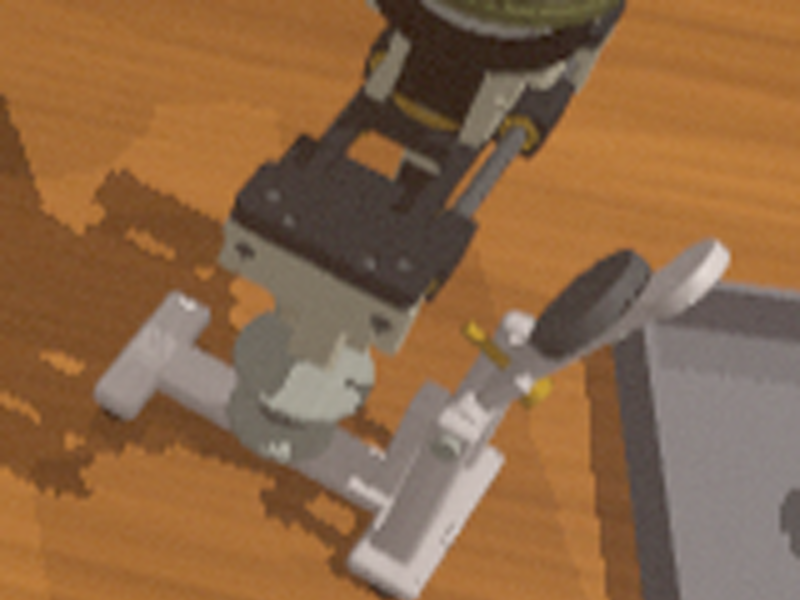

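Run:
```python
from h import *
w=1.185;d=np.array([np.cos(w),np.sin(w)]);l=np.array([-d[1],d[0]])
for n,c in(("scene",(523.2,232.7)),("top",(520.1,235.1))):
    p,P=cloud(n)
    m=near(P,c,50,100,138);Q=P[m];s=(Q[:,:2]-c)@d;t=(Q[:,:2]-c)@l
    print(n,m.sum())
    k=np.argsort(s)
    for i in k[:60:3]: print((s[i].round(1),t[i].round(1),Q[i,2].round(0)),end=' ')
    print()
    cl=p[m];print("rgb",cl[:: max(1,len(cl)//8)].tolist())
```

```text
scene 113
(np.float64(-17.9), np.float64(-21.4), np.float64(113.0)) (np.float64(-12.7), np.float64(-24.8), np.float64(117.0)) (np.float64(-11.8), np.float64(-18.9), np.float64(102.0)) (np.float64(-8.9), np.float64(-20.2), np.float64(103.0)) (np.float64(-7.4), np.float64(-25.4), np.float64(116.0)) (np.float64(-4.9), np.float64(-28.7), np.float64(121.0)) (np.float64(-1.1), np.float64(-44.1), np.float64(136.0)) (np.float64(-0.3), np.float64(-39.5), np.float64(116.0)) (np.float64(-0.1), np.float64(-42.2), np.float64(129.0)) (np.float64(1.4), np.float64(-44.4), np.float64(119.0)) (np.float64(1.9), np.float64(-43.1), np.float64(115.0)) (np.float64(3.0), np.float64(-43.0), np.float64(119.0)) (np.float64(3.8), np.float64(-43.9), np.float64(134.0)) (np.float64(4.3), np.float64(-42.7), np.float64(129.0)) (np.float64(4.8), np.float64(-43.6), np.float64(137.0)) (np.float64(5.6), np.float64(-44.2), np.float64(135.0)) (np.float64(6.0), np.float64(-43.9), np.float64(126.0)) (np.float64(6.8), np.float64(-40.6), np.float64(116.0)) (np.float64(7.8), np.float64(-41.8), np.float64(115.0)) (np.float64(8.
[... 787 characters left out ...]
), np.float64(-10.0), np.float64(130.0)) (np.float64(-25.3), np.float64(-12.5), np.float64(132.0)) (np.float64(-24.7), np.float64(-18.3), np.float64(127.0)) (np.float64(-24.5), np.float64(5.0), np.float64(133.0)) (np.float64(-24.3), np.float64(-9.1), np.float64(134.0)) (np.float64(-23.2), np.float64(8.4), np.float64(134.0)) (np.float64(-22.5), np.float64(0.2), np.float64(134.0)) (np.float64(-22.1), np.float64(14.4), np.float64(130.0)) (np.float64(-21.5), np.float64(-2.3), np.float64(134.0)) (np.float64(-21.0), np.float64(-10.5), np.float64(135.0)) 
rgb [[107, 102, 87], [118, 106, 95], [103, 97, 81], [108, 97, 82], [121, 112, 96], [118, 110, 91], [105, 95, 83], [112, 104, 88], [108, 106, 99]]
```

>>> move_arm --deltas ".016 -.011 .1 0 0 0;0 0 .15 0 0 0;0 0 .15 0 0 0;0 0 .1 0 0 0;0 0 .06 0 0 0;0 0 0.02 0 0 0;0 0 0 0 0 0;0 0 0 0 0 0"

```text
clock: 12.7
eef_pos: [525.2, 242.5, 42.8]
orientation: [0.83, 0.558, 0.0, 0.0]
wrist_force: [-0.5, 0.2, -0.9]
grip_width: 58.0
grip_force: 20.0
```

Run:
```python
from h import *
go(525.1,242.2,37.4,1.185)
```

```text
t 12.7 tcp [525.2 242.5  42.8] F [-0.5  0.2 -0.9] w 58.0 gf 19.99956965446472
shift in goal axes [-0.005  0.001  0.091] in present axes [-0.005  0.001  0.091] turn [ 0.005 -0.005 -0.002]
```

>>> move_arm --deltas "0 0 .02 0 0 0;0 0 .02 0 0 0;0 0 .02 0 0 0;0 0 0 0 0 0"

```text
clock: 13.2
eef_pos: [524.7, 242.3, 38.6]
orientation: [0.83, 0.558, -0.0, -0.0]
wrist_force: [0.5, -0.9, -1.1]
grip_width: 58.0
grip_force: 20.0
```

>>> move_arm --deltas "0 0 .015 0 0 0;0 0 0 0 0 0;0 0 0 0 0 0"

```text
clock: 13.58
eef_pos: [524.8, 242.4, 37.9]
orientation: [0.83, 0.558, -0.0, -0.0]
wrist_force: [-0.3, -0.8, -2.6]
grip_width: 57.7
grip_force: 20.0
```

>>> move_arm --deltas "0 0 .015 0 0 0;0 0 0 0 0 0;0 0 0 0 0 0"

```text
clock: 13.95
eef_pos: [525.0, 242.5, 37.3]
orientation: [0.83, 0.558, 0.0, 0.0]
wrist_force: [-0.6, 0.1, 2.0]
grip_width: 58.1
grip_force: 20.0
```

>>> move_arm --deltas "0 0 .005 0 0 0;0 0 0 0 0 0;0 0 0 0 0 0"

```text
clock: 14.32
eef_pos: [525.0, 242.5, 37.3]
orientation: [0.83, 0.558, 0.0, 0.0]
wrist_force: [-1.8, -0.5, 5.0]
grip_width: 57.7
grip_force: 20.0
```

>>> move_arm --deltas "0 0 0 0 0 0;0 0 0 0 0 0;0 0 0 0 0 0;0 0 0 0 0 0" --fingers 0.85

```text
clock: 14.82
eef_pos: [524.8, 242.3, 36.6]
orientation: [0.83, 0.558, -0.0, -0.0]
wrist_force: [1.2, -0.7, -0.6]
grip_width: 79.0
grip_force: 0.0
```

>>> move_arm --deltas "0 0 -.1 0 0 0;0 0 -.2 0 0 0;0 0 -.3 0 0 0;0 0 -.5 0 0 0;0 0 -.6 0 0 0;0 0 -.6 0 0 0;0 0 -.4 0 0 0;0 0 -.2 0 0 0;0 0 -.1 0 0 0"

```text
clock: 15.95
eef_pos: [525.1, 242.4, 217.8]
orientation: [0.83, 0.558, 0.001, 0.0]
wrist_force: [1.3, -0.2, 0.1]
grip_width: 79.0
grip_force: 0.0
```

Run:
```python
from h import *
w=1.185;d=np.array([np.cos(w),np.sin(w)]);l=np.array([-d[1],d[0]])
for n,c in(("scene",(523.2,232.7)),("top",(520.1,235.1))):
    p,P=cloud(n)
    try:
        x,f,k=fit(n,P,D,93,(*c,w),90,99,True,45);print(n,x.round(2),round(f,1),k,"off s,t",((x[:2]-c)@d).round(1),((x[:2]-c)@l).round(1))
    except Exception as e: print(n,e)
    m=near(P,c+70*d,110,128,240)&((P[...,:2]-c)@d>60);Q=P[m];s=(Q[:,:2]-c)@d-70;t=(Q[:,:2]-c)@l;z=Q[:,2]-100
    print("arm s,t,z min/max",len(Q),s.min(),s.max(),t.min(),t.max(),z.max(),"ang",np.median(np.arctan2(z,-s)[np.hypot(s,z)>75]))
    if n=="top": cv2.imwrite("pics/t2.png",cv2.resize(p[170:280,160:290,::-1],(780,660)[:2],interpolation=2)[:600])
```

```text
scene [522.35 231.98   1.19] 31.8 538 off s,t -1.0 0.5
arm s,t,z min/max 545 4.812586109893388 51.10268166027389 -25.362794746682475 26.524014026820158 119.95007880260641 ang 1.920938890037004
top [519.19 234.37   1.18] 46.9 355 off s,t -1.0 0.6Traceback (most recent call last):
  File "<stdin>", line 9, in <module>
    return umr_minimum(a, axis, None, out, keepdims, initial, where)
ValueError: zero-size array to reduction operation minimum which has no identity
```

>>> move_arm --deltas "0 0 -.2 0 0 0;0 0 -.2 0 0 0;.1 0 0 0 0 0;.3 0 0 0 0 0;.4 0 0 0 0 0;.5 0 0 0 0 0;.5 0 0 0 0 0;.35 0 0 0 0 0;.12 0 0 0 0 0;0 0 0 0 0 0" --fingers 0 --grip_force 20

```text
clock: 17.3
eef_pos: [576.0, 368.6, 240.2]
orientation: [0.829, 0.559, -0.0, 0.0]
wrist_force: [-0.8, -0.2, -0.3]
grip_width: 0.7
grip_force: 0.0
```

Run:
```python
from h import *
w=1.185;d=np.array([np.cos(w),np.sin(w)]);c=np.array([521.7,233.9]);l=np.array([-d[1],d[0]])
go(*(c+145*d),152,w)
n="scene";c=(523.2,232.7);p,P=cloud(n)
R=(P[...,:2]-c);m=near(P,c+70*d,120,128,225);s=(R@d-70)[m];t=(R@l)[m];z=P[m][:,2]-100
r=np.hypot(s,z)
for zz in range(40,124,8):
    k=(z>zz)&(z<zz+8)&(np.abs(t)<10)
    if k.any(): print(zz,k.sum(),s[k].min().round(1),s[k].max().round(1))
cv2.imwrite("pics/s3.png",cv2.resize(p[120:280,400:560,::-1],(600,600),interpolation=2))
```

```text
t 17.3 tcp [576.  368.6 240.2] F [-0.8 -0.2 -0.3] w 0.7 gf 0.0
shift in goal axes [-0.004  0.007  1.47 ] in present axes [-0.003  0.008  1.47 ] turn [-0.004  0.008  0.002]
40 6 4.8 19.5
48 10 5.4 25.4
56 16 7.9 28.2
64 20 11.3 33.9
72 18 14.7 34.5
80 24 18.0 38.6
88 62 20.8 35.7
96 16 35.3 38.2
104 19 38.5 48.9
112 45 41.9 51.1
```

View pics/s3.png

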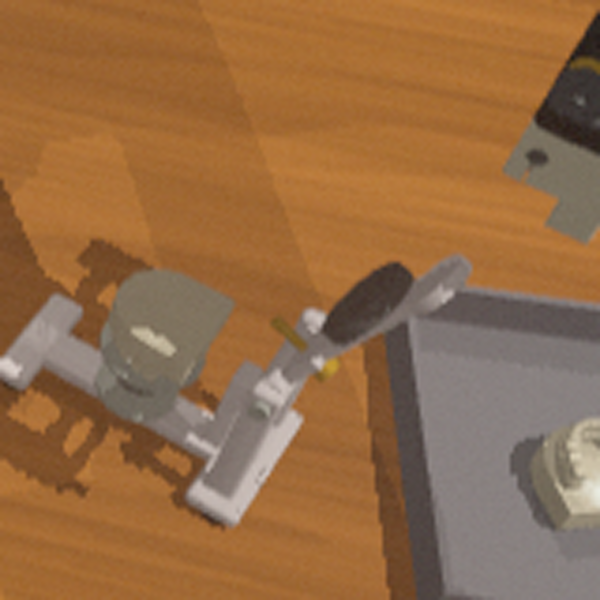

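>>> move_arm --deltas "0 0 .1 0 0 0;0 0 .25 0 0 0;0 0 .35 0 0 0;0 0 .35 0 0 0;0 0 .25 0 0 0;0 0 .12 0 0 0;0 0 .05 0 0 0;0 0 0 0 0 0"

```text
clock: 18.35
eef_pos: [576.4, 368.7, 153.1]
orientation: [0.83, 0.558, 0.0, 0.0]
wrist_force: [-0.3, 0.1, -0.2]
grip_width: 0.4
grip_force: 0.0
```

>>> move_arm --deltas "-.1 0 0 0 0 0;-.15 0 0 0 0 0;-.15 0 0 0 0 0;-.15 0 0 0 0 0;-.15 0 0 0 0 0;-.15 0 0 0 0 0;-.15 0 0 0 0 0"

```text
clock: 19.23
eef_pos: [553.2, 312.3, 152.4]
orientation: [0.83, 0.558, -0.0, -0.0]
wrist_force: [1.0, 0.8, 0.5]
grip_width: 0.3
grip_force: 0.7
```

```bash
cat >> h.py <<'E'
def arm(n="scene"):
    w=1.185;d=np.array([np.cos(w),np.sin(w)]);l=np.array([-d[1],d[0]])
    s0=robot.sense();g=s0["eef_pos"];h=np.array([521.7,233.9])+70*d
    print("t",s0["clock"],"tool s,t,ztip rel hinge",((g[:2]-h)@d).round(1),((g[:2]-h)@l).round(1),(g[2]+28-100).round(1),"F",s0["wrist_force"].round(1))
    c=np.array((523.2,232.7) if n=="scene" else (520.1,235.1))
    p,P=cloud(n);R=P[...,:2]-c
    for r in robot.find_in("front_pad",n)[:1]:
        q=np.array(r["location"]);a=(q[:2]-c)@d-70;print("pad",r["score"],a.round(1),((q[:2]-c)@l).round(1),q[2]-100,"ang",np.arctan2(q[2]-100,-a).round(2))
    return p,P
E
python3 -c "
from h import *
p,P=arm(); arm('top')"
```

```text
t 19.225 tool s,t,ztip rel hinge 14.4 0.3 80.4 F [1.  0.8 0.5]
pad 0.87 -0.2 -13.1 30.19999999999999 ang 1.56
t 19.325 tool s,t,ztip rel hinge 14.0 0.2 80.3 F [-0.2  0.  -0.4]
pad 0.51 -8.8 1.1 72.5 ang 1.45
```

>>> move_arm --deltas "-.1 0 0 0 0 0;-.15 0 0 0 0 0;-.15 0 0 0 0 0;-.15 0 0 0 0 0;-.15 0 0 0 0 0;-.15 0 0 0 0 0;-.15 0 0 0 0 0;-.15 0 0 0 0 0;-.07 0 0 0 0 0;0 0 0 0 0 0"

```text
clock: 20.68
eef_pos: [525.8, 244.7, 152.5]
orientation: [0.83, 0.558, -0.0, 0.0]
wrist_force: [-1.2, -0.4, 0.2]
grip_width: 0.3
grip_force: 0.0
```

```bash
python3 -c "
from h import *
p,P=arm(); arm('top')
cv2.imwrite('pics/s4.png',cv2.resize(p[120:280,400:560,::-1],(600,600),interpolation=2))"
```

```text
t 20.675 tool s,t,ztip rel hinge -58.5 0.2 80.5 F [-1.2 -0.4  0.2]
pad 0.78 -38.8 -6.3 36.30000000000001 ang 0.75
t 20.775 tool s,t,ztip rel hinge -58.1 0.3 80.5 F [-0.4  0.   0. ]
pad 0.49 -80.1 0.2 90.30000000000001 ang 0.85
```

View pics/s4.png

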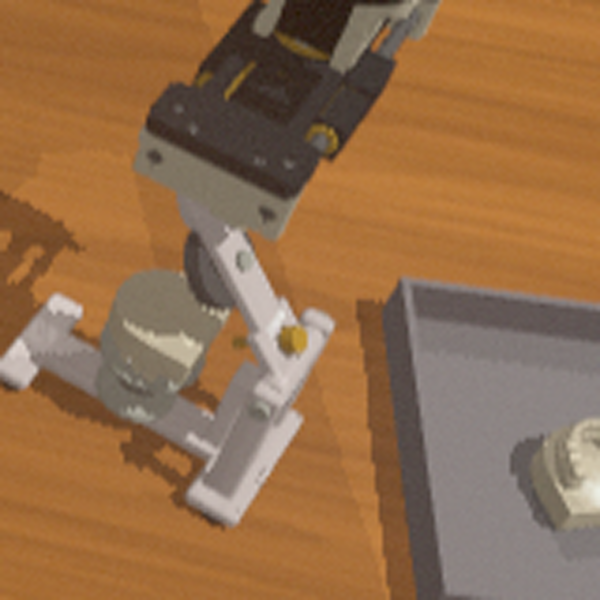

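>>> move_arm --deltas "-.1 0 .1 0 0 0;-.1 0 .1 0 0 0;-.1 0 .1 0 0 0;-.08 0 .13 0 0 0;-.08 0 .13 0 0 0;-.08 0 .13 0 0 0;-.08 0 .11 0 0 0;-.08 0 .11 0 0 0;0 0 0 0 0 0"

```text
clock: 22.0
eef_pos: [509.5, 205.7, 97.1]
orientation: [0.83, 0.558, -0.001, -0.0]
wrist_force: [-0.2, -0.7, -0.8]
grip_width: 0.4
grip_force: 0.0
```

```bash
python3 -c "
from h import *
p,P=arm(); arm('top')"
```

```text
t 22.0 tool s,t,ztip rel hinge -100.7 0.7 25.1 F [-0.2 -0.7 -0.8]
pad 0.59 -48.8 -5.1 5.200000000000003 ang 0.11
t 22.1 tool s,t,ztip rel hinge -100.0 0.3 26.0 F [0.8 0.3 0.4]
pad 0.43 -105.4 -302.4 -83.1 ang -0.67
```

>>> move_arm --deltas "-.05 0 .04 0 0 0;-.05 0 .04 0 0 0;-.05 0 .04 0 0 0;0 0 .04 0 0 0;0 0 0 0 0 0"

```text
clock: 22.82
eef_pos: [507.0, 197.7, 88.3]
orientation: [0.83, 0.558, 0.0, 0.0]
wrist_force: [1.5, 0.9, 1.7]
grip_width: 0.8
grip_force: 1.1
```

>>> move_arm --deltas "0 0 .03 0 0 0;0 0 .03 0 0 0;0 0 0 0 0 0;0 0 0 0 0 0"

```text
clock: 23.32
eef_pos: [506.6, 197.7, 84.5]
orientation: [0.83, 0.558, -0.0, 0.0]
wrist_force: [1.0, -1.3, 2.7]
grip_width: 0.4
grip_force: 1.2
```

>>> move_arm --deltas "0 0 .02 0 0 0;0 0 .02 0 0 0;0 0 0 0 0 0"

```text
clock: 23.7
eef_pos: [506.6, 197.6, 82.3]
orientation: [0.83, 0.558, -0.0, 0.0]
wrist_force: [0.2, -2.7, 4.1]
grip_width: 0.5
grip_force: 2.6
```

>>> move_arm --deltas "0 0 .02 0 0 0;0 0 .02 0 0 0;0 0 0 0 0 0"

```text
clock: 24.08
eef_pos: [506.6, 197.4, 80.4]
orientation: [0.83, 0.558, -0.0, 0.0]
wrist_force: [-1.6, -4.3, 9.6]
grip_width: 0.8
grip_force: 4.5
```

>>> move_arm --deltas "0 0 .02 0 0 0;0 0 .02 0 0 0;0 0 0 0 0 0"

```text
clock: 24.45
eef_pos: [506.6, 197.3, 78.6]
orientation: [0.83, 0.558, -0.0, 0.0]
wrist_force: [-5.1, -5.6, 13.8]
grip_width: 0.3
grip_force: 7.1
```

>>> move_arm --deltas "-.01 0 .02 0 0 0;0 0 .02 0 0 0;0 0 0 0 0 0"

```text
clock: 24.82
eef_pos: [506.8, 197.3, 78.4]
orientation: [0.83, 0.558, 0.0, 0.0]
wrist_force: [-12.1, -4.9, 29.8]
grip_width: 0.5
grip_force: 14.8
```

>>> move_arm --deltas "-.01 0 .02 0 0 0;0 0 .02 0 0 0;0 0 0 0 0 0"

```text
clock: 25.2
eef_pos: [506.9, 197.3, 78.1]
orientation: [0.829, 0.559, 0.001, 0.0]
wrist_force: [-20.1, -6.7, 45.7]
grip_width: 0.5
grip_force: 22.5
```

Run:
```python
from h import *
w=1.185;d=np.array([np.cos(w),np.sin(w)]);l=np.array([-d[1],d[0]])
p,P=arm();c=(523.2,232.7);R=P[...,:2]-c;s=R@d-70;t=R@l;m=(np.abs(t)<13)&(s<0)&(s>-128)&(P[...,2]>95)&(P[...,2]<125)
for a in range(-128,0,8):
    k=m&(s>=a)&(s<a+8)
    if k.any(): print(a,k.sum(),np.median(P[k][:,2]).round(1))
cv2.imwrite('pics/s5.png',cv2.resize(p[140:260,400:520,::-1],(600,600),interpolation=2))
```

```text
t 25.2 tool s,t,ztip rel hinge -109.5 -0.0 6.1 F [-20.1  -6.7  45.7]
pad 0.67 -46.2 -4.1 1.2000000000000028 ang 0.03
-128 3 99.5
-120 6 102.7
-112 6 102.2
-104 11 100.2
-96 25 103.4
-88 45 103.5
-80 40 103.6
-72 48 103.7
-64 44 103.0
-56 44 103.1
-48 45 103.3
-40 43 103.7
-32 38 103.7
-24 46 110.9
-16 46 104.2
-8 41 107.4
```

View pics/s5.png

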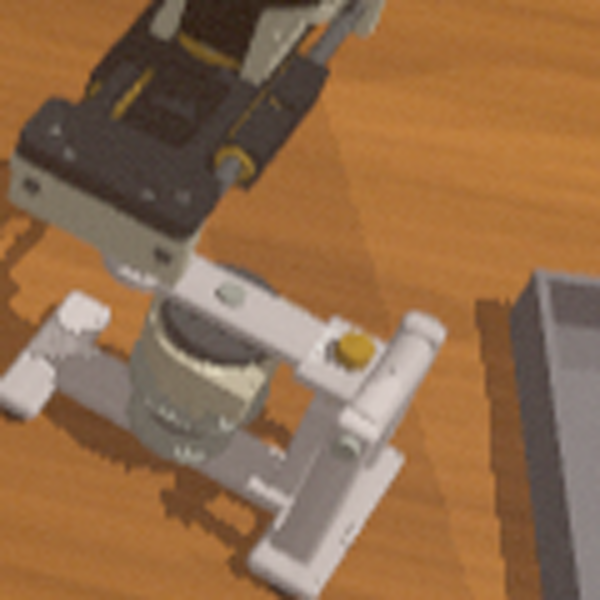

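>>> move_arm --deltas "0 0 -.02 0 0 0;0 0 -.02 0 0 0;0 0 0 0 0 0;0 0 0 0 0 0"

```text
clock: 25.8
eef_pos: [506.8, 197.3, 78.4]
orientation: [0.83, 0.558, 0.001, 0.0]
wrist_force: [-12.2, -4.0, 27.7]
grip_width: 0.7
grip_force: 14.0
```

Run:
```python
from h import *
w=1.185;d=np.array([np.cos(w),np.sin(w)]);l=np.array([-d[1],d[0]])
p,P=arm();c=(523.2,232.7);R=P[...,:2]-c;s=R@d-70;t=R@l;m=(np.abs(t)<11)&(s<-34)&(s>-90)&(P[...,2]>95)&(P[...,2]<112)
print("bar slope, z at hinge",np.polyfit(-s[m],P[m][:,2],1))
m=near(P,c,45,48,56);print("rest z",np.median(P[m][:,2]),m.sum())
print(robot.sense()["wrist_force"])
robot.job_done()
```

```text
t 25.8 tool s,t,ztip rel hinge -109.5 0.1 6.4 F [-12.2  -4.   27.7]
pad 0.94 -46.7 -7.6 1.4000000000000057 ang 0.03
bar slope, z at hinge [-6.53474536e-04  1.03138928e+02]
rest z 51.41964984149979 133
[-11.04687824  -2.59463114  27.39517423]
the job is handed in; nothing more can be done
```

The upper cast stands teeth down on the sprung rest, about 1 mm off centre and in line with the articulator's midline. The upper arm is level with its stop screw on the block, and the closed fingers hold it there with about 27 N. I handed the job in at about 26 s. The push briefly reached about 46 N at the wrist before I eased it back.

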